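Rack the trowel and hold the sample bin open

ROBOT

A 6-joint arm with a two-finger parallel gripper is mounted at the origin on the work surface. World frame = base frame: x ahead of the robot, y to its left, z up, the work surface at z = 0. Lengths are in mm, angles in rad, forces in N, time in s.
With the tool pointing down it reaches from about 350 to 775 mm from the base axis. Payload 7.3 kg.
Tool frame: the origin (TCP) lies midway between the tips of the shut fingers; the grasp point (between the pads) lies 19 mm behind it; z points along the fingers, y is the line along which they close (so a half turn about z gives the same grasp; the last joint's range is limited). The gripper opens to 92 mm and grips with 3 to 60 N. Pads are 19 mm wide; open, the fingers measure 130 mm over their backs; the gripper's body (75 mm by 190 mm) begins 47 mm behind the grasp point.
Start: joints at [-1.304, 0.342, 1.524, -0, 1.275, -0.146], TCP at [210.641, -480.911, 226.741] pointing down, gripper open.
Joint ranges: [-2.53, 2.53], [-0.77, 2.02], [0.04, 2.7], [-1, 4.14], [0.28, 2.66], [-3.11, 3.11]. Speed limits (rad/s): [2.57, 2.57, 3.14, 3.14, 3.14, 3.14].

INTERFACE

Orientations are given as [roll, pitch, yaw] about the fixed x, y, z axes, in that order (R = Rz(yaw) Ry(pitch) Rx(roll)).
In Python, from plant import bot gives the robot as it stands.
- The arm moves only by the tool servo_tool, never from a script. Its argument "deltas" is a list of rows, each a list of 2 entries, a list of its own where there are three numbers: the shift along the tool's x, y, z in m, then the turn, a rotation vector about the tool's x, y, z in degrees. A call has 1 to 20 rows; each row shifts and turns the commanded pose from where the row before left it, along the tool's axes as they then stand; what a row does not reach is not made up. A row lasts 1/8 s, in which the tool goes at most 62.5 mm and 10.7 degrees, less where a joint would pass 70% of its speed; a pose out of reach is approached as far as the arm can. A call with a gripper value outside its range is refused whole. "fingers" is the opening, from 0 (shut) to 1 (fully open), set as the call begins (left out, the last holds). The fingers move at their own pace and stop on an object; the grip force is fixed at half the most. Time passes only in rows, so rows that do not move let the fingers close. It gives the time, the measured TCP pose, the force, the opening and the grip force at its end, in the units of the state.
- bot.get_obs(): the state, without advancing time (a new reading comes with each control period).
- bot.capture(name): name is "scene" or "top"; returns the picture (384x512x3 uint8, red, green, blue); there is no depth.
- bot.camera_model(name): a dict with "mtx" (3x3 intrinsics, pixels), "xyz" and "rotation" of the camera in the world. Camera axes: x right, y down, z forward; pixel columns grow to the right and rows downward; lengths in mm; the calibration is good to about 2 mm. A picture is of the moment at which its call begins. camera_model takes no time and is no camera call.
- bot.close_job(): hands the job in; it is judged then, once.
The state is a dict: "time": time; "joint_positions": joint angles; "dq": joint speeds; "tau": joint torques, N m; "tool_pos": TCP position; "tcp_rot": TCP orientation; "contact_force": force on the tool from outside, world axes, zero at the start; "moment": the same for the moment, N m; "grip_width": finger opening in mm; "finger_force": force on a finger pad.
Only numpy, scipy, OpenCV 4.12 (cv2) and the standard library are available. Lean on these libraries where they do the work, as an engineer would, in place of code of your own. Each camera call takes 0.05 s, during which the arm holds its last target. There are 200 camera calls.

TASK

I need both hands in the sample bin, and its lid always falls shut: first clear the orange-handled notched trowel off the lid by sliding it edgewise into the empty bay of the trowel rack, fully home against the back stop, and let go of it while the lid is still shut. Then lift the lid with the gripper and finish while holding it open at 50 degrees from shut, not letting go. Leave the other things on the bench where they are.

Things in the scene. Friction and masses are not known exactly. Their poses are not given: they have to be found in the camera images.
- trowel: notched steel trowel, orange handle, about 0.3 kg, lying plate down on the bin's lid behind the lid's handle. Plate 200 (its x) x 90 (its y) x 3 mm, the same at either end. The handle is a straight bar 116 mm long along x, 28 mm wide in y, from 33 to 63 mm above the plate's underside, on two posts. Origin: centre of the plate's underside; z up
- rack: fixed two-bay trowel rack, 150 (its x) x 236 (its y) mm, 30 mm high at the back stop, mouth facing its own -x (roughly to the robot). Each bay is a pair of rails that take a trowel's plate by its long edges, open on top for the handle. Bay centre lines are 55 mm either side of the rack's; the empty bay is the one to its +y. Origin: centre of the underside
- empty_bay (a point): point on the empty bay's wooden floor, 12 mm above the bench, where the trowel's origin lies when home; either end may go in first. x runs from mouth to back stop (face 100 mm beyond this point), y across the bay, z up. Bay 96 mm wide, 8 mm high under the rails' lips
- bay_mouth (a point): point on the empty bay's floor where its lips begin, 7 mm to -x of point empty_bay; same axes. Ahead of it (-x) are 35 mm of open floor between splayed cheeks, 24 mm high and about 6 mm wider each side at the rack's front edge. Behind it the lips (4 mm thick, top 24 mm above the bench) reach 8 mm in over each long edge of the plate for 115 mm
- lid_handle (a point): middle of the black bar handle on top of the lid near its front edge: round bar 12 mm thick, 120 mm long along the lid's y, its middle 40 mm above the lid's top, free underneath between two posts. Axes turn with the lid: x to the hinge side, y along the bar, z out of the lid's top. It lies 215 mm in front of (-x) and 46 mm above the hinge line in the lid's frame
- lid_hinge (a point): middle of the lid's hinge line, at the rear rim of the bin, 110 mm above the bench; axes turn with the lid: y along the hinge, x to the rear when shut, z up when shut. The front edge of the lid rises as it opens
- lid (a joint): angle of the lid in rad: 0 shut (flat), 50 degrees = 0.873, stopped at 1.25. Blue sheet-steel lid 250 x 352 x 4 mm, about 0.6 kg, its top 116 mm above the bench when shut; it swings freely and always falls shut when let go (about 2 to 4 N at the handle holds it)
- bin: fixed grey steel bin with a blue lid, 240 (its x) x 340 (its y) x 110 mm high without lid, handle side facing its own -x (roughly towards the robot); it holds sealed sample pots. Origin: centre of its underside
- smooth_trowel: smooth steel trowel, 200 x 90 mm plate, black handle, already home in the other bay of the rack; origin under its plate's centre (leave it alone)
- tape_measure: green and black tape measure, 78 x 45 x 72 mm high; origin under its centre (leave it alone)
- grout_jar: jar 90 mm across, 120 mm high, blue cap; origin under its centre (leave it alone)
- squeeze_bottle: white bottle 64 mm across, 190 mm high, red cap; origin under its centre (leave it alone)
- tile_stack: stack of four 150 mm sample tiles, 36 mm high, one piece; origin under its centre (leave it alone)
- mallet: rubber mallet lying on its side, wooden handle, 290 mm long, 60 mm high; origin under the middle of its head (leave it alone)
- grout_float: grout float, yellow pad 240 x 100 mm, blue handle, 76 mm high; origin under its pad's centre (leave it alone)

How it is judged (in metres and radians):
On the way, in this order (a step that is already met when the one before it is completed fails the run):
1. the trowel is fully home in the empty bay and released, the lid still shut (x of trowel in the frame of empty_bay between -0.006 and 0.006 m and y of trowel in the frame of empty_bay between -0.006 and 0.006 m and z of trowel in the frame of empty_bay between -0.004 and 0.006 m and angle between the x axis of trowel and the x axis of empty_bay, either way round below 0.09 rad and angle between trowel's own z axis and vertical below 0.15 rad and contact force between the fingers and trowel below 0.1 N and value of joint lid below 0.06 rad), for 0.2 s.
2. the lid is raised with the fingers (value of joint lid above 0.4 rad and contact force between the fingers and bin above 0.5 N), for 0.1 s.
At the end, for the whole second after the job is handed in: The robot's fingers carry the lid (more than 1 N) and keep it still at 50 degrees from shut, within 6 degrees; the trowel lies untouched and at rest in the empty bay, its plate under the lips, within 6 mm of fully home and within 5 degrees of the rails' direction (x of trowel in the frame of empty_bay between -0.006 and 0.006 m and y of trowel in the frame of empty_bay between -0.006 and 0.006 m and z of trowel in the frame of empty_bay between -0.004 and 0.006 m and angle between the x axis of trowel and the x axis of empty_bay, either way round below 0.09 rad and angle between trowel's own z axis and vertical below 0.15 rad and value of joint lid between 0.768 and 0.978 rad and velocity of joint lid between -0.1 and 0.1 rad/s and contact force between the fingers and bin above 1 N and contact force between each of the arm, the fingers and trowel below 0.1 N and linear speed of trowel below 0.02 m/s); the arm keeps its last pose, push and grip.
It fails at once if another loose thing on the bench or in the rack is moved by more than 25 mm (distance of any of smooth_trowel, tape_measure, grout_jar, squeeze_bottle, tile_stack, mallet, grout_float from where it was at the start of the episode above 0.025 m).
It also fails if it takes over 72 s, if anything falls off the work surface, if the arm or the gripper's body presses on something with over 40 N, if the wrist force passes 120 N, or if a joint passes its speed limit or range.

## Working session

There is one attempt and no reset: what is moved stays moved. The work goes in short steps, Python scripts to look and compute and a tool call to move; the robot and the scene stay as the last step left them, time stands still between calls to the robot, and variables do not carry over. Pictures are saved under pics/ and viewed, at most 10 in all, crops included, and the job is handed in when it is done.

Besides the shell and the picture viewer there is one more tool, called after "Emit:" as name(argument=value, ...), one argument or row to a line, values as JSON. servo_tool: Moves the arm, as the interface text tells. Its arguments: {"type":"object","properties":{"deltas":{"type":"array"},"fingers":{"type":"number"}},"required":["deltas"]}

```bash
ls; mkdir -p pics
python3 - <<'E'
from plant import bot
import cv2
o=bot.get_obs(); print(o)
for n in("scene","top"):
    print(n,bot.camera_model(n)); cv2.imwrite(f"pics/{n}0.png",bot.capture(n)[...,::-1])
E
```

```text
pics
{'time': 0.0, 'joint_positions': array([-1.30404018e+00,  3.42741776e-01,  1.52502652e+00,  4.48580588e-06,
        1.27538670e+00, -1.46025177e-01]), 'dq': array([-0.00042476,  0.00068924, -0.00080246,  0.00070776,  0.00234915,
        0.00063502]), 'tau': array([ 8.46718194e-05, -4.31249428e+01, -2.44218224e+01,  7.16831814e-02,
        5.60270820e-02, -1.23723808e-04]), 'tool_pos': array([ 210.50909836, -480.50253728,  226.03175453]), 'tcp_rot': array([-3.14004755e+00, -2.31576280e-04,  4.12779835e-01]), 'contact_force': array([-0.27803752, -0.12737572,  0.33356048]), 'moment': array([0.01296229, 0.00198476, 0.00997005]), 'finger_force': 0.0, 'grip_width': 92.0667979939727}
scene {'mtx': array([[449.51341168,   0.        , 259.04712122],
       [  0.        , 449.51341168, 190.63034638],
       [  0.        ,   0.        ,   1.        ]]), 'xyz': array([1524.89990748, -456.46628932, 1223.25864047]), 'rotation': array([-2.38454802,  0.00478258,  1.07856126])}
top {'mtx': array([[374.59777694,   0.        , 256.92659423],
       [  0.        , 374.59777694, 190.06837901],
       [  0.        ,   0.        ,   1.        ]]), 'xyz': array([ 298.21720136,  -11.52441288, 1664.07964159]), 'rotation': array([-2.95764816,  0.02074336, -1.58275759])}
```

View pics/scene0.png

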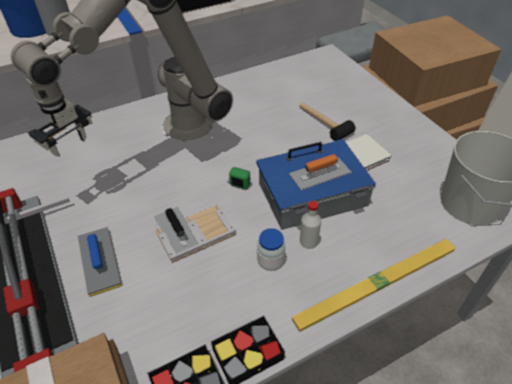

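View pics/top0.png

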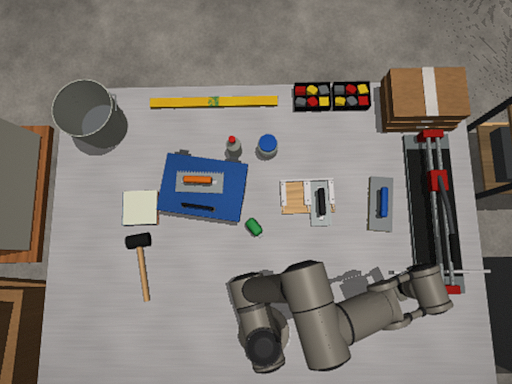

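The scene picture shows the bin with the lid handle at about (305,151), the orange trowel at (321,163) and the rack at (195,230). In the top picture the trowel is at (197,180), the lid bar at (197,206), and the rack at (307,202) with its empty bay on the left at (295,197). I'll enlarge both to measure.

```bash
cat > h.py <<'E'
import numpy as np, cv2
from scipy.spatial.transform import Rotation as Ro
from plant import bot
def cam(n):
    m=bot.camera_model(n); r=np.array(m["rotation"])
    R=r if r.shape==(3,3) else Ro.from_euler('xyz',r).as_matrix()
    return m["mtx"],np.array(m["xyz"]),R
def plane(n,uv,z):
    K,t,R=cam(n); d=R@np.linalg.solve(K,[uv[0],uv[1],1.]); return t+d*(z-t[2])/d[2]
def proj(n,p):
    K,t,R=cam(n); q=K@(R.T@(np.asarray(p,float)-t)); return q[:2]/q[2]
def hsv(im): return cv2.cvtColor(im,cv2.COLOR_RGB2HSV)
def rect(m):
    c=max(cv2.findContours(m.astype(np.uint8),0,1)[0],key=cv2.contourArea)
    return cv2.minAreaRect(c),c
E
python3 - <<'E'
from h import *
a=cv2.imread("pics/top0.png")[165:240,265:345]; b=cv2.imread("pics/scene0.png")[195:265,145:245]
c=cv2.imread("pics/top0.png")[145:230,150:255]; d=cv2.imread("pics/scene0.png")[135:225,250:380]
f=lambda x:cv2.resize(x,(400,300),interpolation=cv2.INTER_CUBIC)
cv2.imwrite("pics/crop0.png",np.vstack([np.hstack([f(a),f(b)]),np.hstack([f(c),f(d)])]))
for n in("top","scene"):
    im=cv2.imread(f"pics/{n}0.png")[...,::-1]; H=hsv(im)
    mb=(abs(H[...,0].astype(int)-112)<12)&(H[...,1]>150)
    mb=mb.astype(np.uint8)
    if n=="top": mb[:,:150]=0; mb[:,255:]=0
    else: mb[:,:255]=0; mb[:135]=0;mb[:,380:]=0;mb[225:]=0
    mb=cv2.morphologyEx(mb,cv2.MORPH_OPEN,np.ones((3,3)))
    r,c=rect(mb); q=cv2.approxPolyDP(cv2.convexHull(c),4,True)[:,0]
    print(n,"lid",[(tuple(p),plane(n,p,116).round(0)[:2]) for p in q])
    mo=((H[...,0]<16)&(H[...,1]>170)&(H[...,2]>90)).astype(np.uint8)
    s=(slice(165,195),slice(170,225)) if n=="top" else (slice(145,180),slice(295,345))
    z=np.zeros_like(mo); z[s]=mo[s]; r,c=rect(z)
    print("handle",r,[plane(n,p,176).round(0)[:2] for p in cv2.boxPoints(r)], plane(n,r[0],176))
E
```

```text
top lid [((np.int32(168), np.int32(154)), array([751., 398.])), ((np.int32(246), np.int32(164)), array([700.,  62.])), ((np.int32(239), np.int32(219)), array([466.,  93.])), ((np.int32(157), np.int32(209)), array([513., 437.]))]
handle ((197.5, 179.0), (6.0, 27.0), 90.0) [array([639., 313.]), array([637., 203.]), array([612., 202.]), array([614., 313.])] [625.21735235 257.82433045 176.        ]
scene lid [((np.int32(372), np.int32(181)), array([746., 398.])), ((np.int32(279), np.int32(208)), array([700.,  54.])), ((np.int32(258), np.int32(161)), array([469., 100.])), ((np.int32(342), np.int32(140)), array([518., 434.]))]
handle ((322.1499938964844, 162.95001220703125), (8.221921920776367, 29.409177780151367), 71.56504821777344) [array([617., 209.]), array([623., 319.]), array([660., 304.]), array([653., 196.])] [638.64844666 256.56292619 176.        ]
```

View pics/crop0.png

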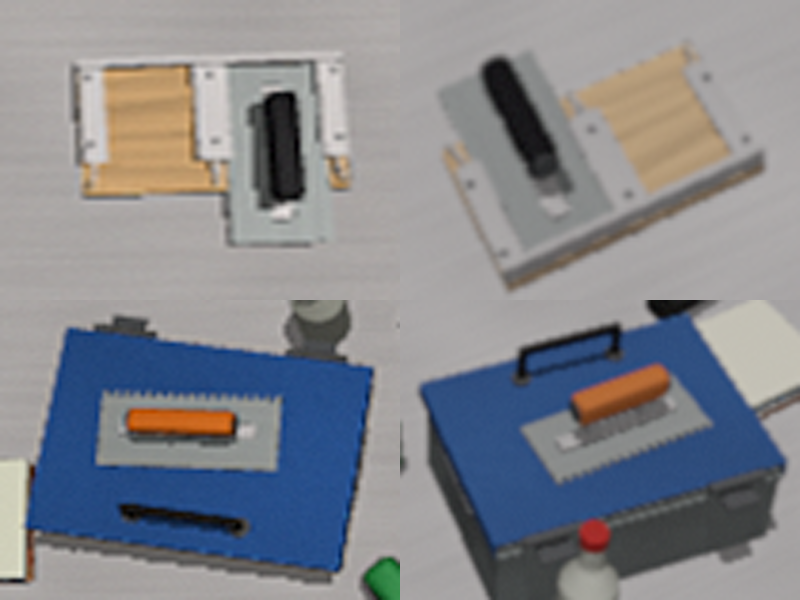

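Run:
```python
from h import *
S=8
def up(n,x0,x1,y0,y1):
    im=cv2.imread(f"pics/{n}0.png")[y0:y1,x0:x1,::-1]
    u=cv2.resize(np.ascontiguousarray(im),None,fx=S,fy=S,interpolation=cv2.INTER_CUBIC)
    return u,(lambda p:((np.array(p,float)+.5)/S-.5+[x0,y0]))
vis=[]
for n,rk,tr in(("top",(265,345,165,240),(170,230,160,203)),("scene",(145,245,195,265),(283,355,145,190))):
    u,f=up(n,*rk); H=hsv(u)
    w=((H[...,0]>8)&(H[...,0]<26)&(H[...,1]>75)).astype(np.uint8)
    r,c=rect(w); q=cv2.approxPolyDP(c,12,True)[:,0]
    print(n,"wood")
    for p in q: print(f(p).round(1),plane(n,f(p),12)[:2].round(1))
    v=u.copy(); cv2.drawContours(v,[c],-1,(255,0,0),1); vis.append(cv2.resize(v,(400,300)))
    u,f=up(n,*tr); H=hsv(u)
    g=((H[...,1]<90)&(H[...,2]>70)).astype(np.uint8); o=((H[...,0]<18)&(H[...,1]>140)).astype(np.uint8)
    r,c=rect(o); print("orange ctr",f(r[0]).round(2),(np.array(r[1])/S).round(1),r[2],[plane(n,f(p),172)[:2].round(1) for p in cv2.boxPoints(r)])
    gm=cv2.morphologyEx(g|o,cv2.MORPH_CLOSE,np.ones((25,25))); r,c2=rect(gm)
    q=cv2.approxPolyDP(cv2.convexHull(c2),20,True)[:,0]
    print("plate")
    for p in q: print(f(p).round(1),plane(n,f(p),119)[:2].round(1))
    v=u.copy(); cv2.drawContours(v,[c,c2],-1,(0,255,0),1); vis.append(cv2.resize(v,(400,300)))
cv2.imwrite("pics/m1.png",np.vstack([np.hstack(vis[:2]),np.hstack(vis[2:])])[...,::-1])
for nm,pts in dict(back=[(73,62,30),(345,52,30)],front=[(83,195,12),(350,188,12)],smooth=[(229,65,15),(229,243,15),(329,243,15),(322,64,15)]).items():
    print(nm,[plane("top",((x+.5)/5-.5+265,(y+.5)/4-.5+165),z)[:2].round(1) for x,y,z in pts])
for nm,pts in dict(smooth=[(532,50,15),(440,95,15),(508,257,15),(613,205,15)],back=[(508,273,30),(762,152,30)]).items():
    print(nm,[plane("scene",((x-400+.5)/4-.5+145,(y+.5)/(30/7)-.5+195),z)[:2].round(1) for x,y,z in pts])
print("bar top",[plane("top",((x+.5)/(400/105)-.5+150,(y-300+.5)/(300/85)-.5+145),156)[:2].round(1) for x,y in[(122,512),(243,523)]])
print("bar scene",[plane("scene",((x-400+.5)/(400/130)-.5+250,(y-300+.5)/(300/90)-.5+135),156)[:2].round(1) for x,y in[(519,347),(619,328)]])
```

```text
top wood
[302.2 181.1] [ 644.  -184.9]
[285.4 182.2] [ 640.1 -109.6]
[286.6 204.4] [ 538.9 -112. ]
[283.1 210.9] [510.1 -95.7]
[281.1 205.4] [534.8 -87.4]
[281.8 213.3] [499.6 -89.9]
[309.7 212.1] [ 503.3 -213.3]
[309.4 206.1] [ 530.1 -213.2]
[307.9 211.1] [ 507.9 -205.7]
[306.4 205.3] [ 533.7 -200. ]
[303.6 203.7] [ 541.2 -187.5]
orange ctr [197.09 179.14] [28.2  7.1] 2.9814612865448 [array([614.7, 318.4]), array([644.5, 317.6]), array([636.4, 201.9]), array([606.7, 203.2])]
plate
[176.7 170.6] [676.  357.7]
[223.1 171.8] [667.2 159.8]
[222.1 192.6] [577.8 163.6]
[175.2 191.2] [586.8 361.6]
scene wood
[214.6 206.4] [506.3 -98. ]
[189.9 216.6] [ 508.3 -193.8]
[195.9 220.1] [ 533.2 -181.4]
[207.4 238.7] [ 627.  -178.9]
[226.2 229.8] [ 622.7 -107. ]
[214.1 211.4] [ 527.  -109.3]
orange ctr [321.84 162.82] [ 9.2 30.9] 71.43687438964844 [array([610.3, 208.9]), array([616.5, 325.5]), array([658.2, 308.7]), array([651.2, 194.6])]
plate
[351.2 171.4] [675.5 360.7]
[306.1 189.4] [673.9 174.5]
[299.1 189.4] [662.6 153.7]
[288.7 173.7] [580.4 161.8]
[307.2 161.6] [558.7 252.2]
[332.4 153.2] [564.7 357.6]
back [array([646.2, -81. ]), array([ 653.6, -322.9])]
front [array([499.3, -87.2]), array([ 503.7, -323.1])]
smooth [array([ 643.6, -221.4]), array([ 444.2, -213.8]), array([ 443. , -301.2]), array([ 643.4, -304.5])]
smooth [array([ 445. , -215.1]), array([ 452.7, -304. ]), array([ 633.2, -308.6]), array([ 628.5, -214. ])]
back [array([ 657.9, -315.5]), array([651.5, -86.1])]
bar top [array([523.3, 324.5]), array([508.5, 194.4])]
bar scene [array([502. , 205.3]), array([531.4, 324.7])]
```

View pics/m1.png

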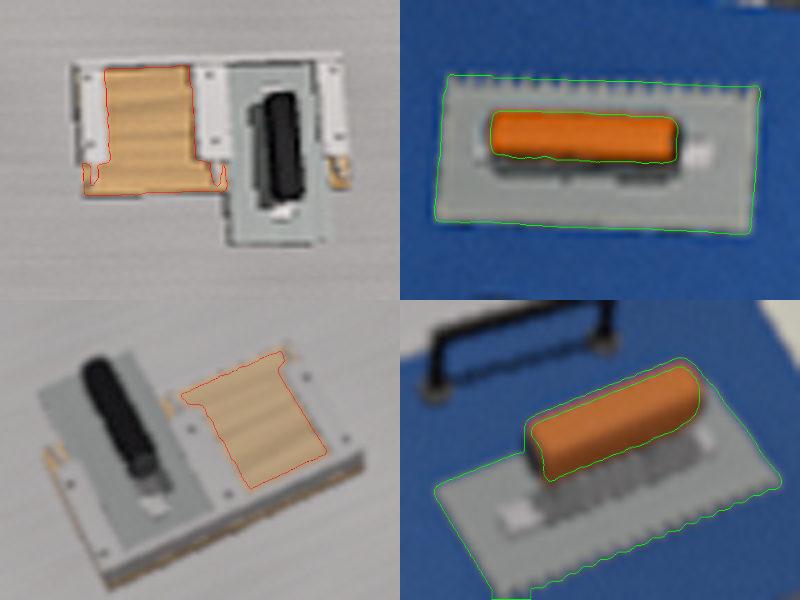

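The masks fit well. My estimates:
- **Trowel:** centre (627, 260.5), long axis at 87.4°. Plate measured 198 x 90 mm, which matches the given size.
- **Empty bay:** about (545, -148.5, 12), yaw 1.5°.
- **Lid bar:** about (515, 261).
- **Lid:** yaw about -8.2°.

Next I rotate and lift, then move above the trowel.

Emit:
servo_tool(
  deltas=[
    [[0, 0, -0.006], [0, 0, -10.5]],
    [[0, 0, -0.006], [0, 0, -10.5]],
    [[0, 0, -0.006], [0, 0, -10.5]],
    [[0, 0, -0.006], [0, 0, -10.5]],
    [[0, 0, -0.006], [0, 0, -10.5]],
    [[0, 0, 0], [0, 0, -10.5]],
    [[0, 0, 0], [0, 0, -0.7]],
  ],
  fingers=1,
)

```text
time: 0.98
tool_pos: [210.6, -480.7, 256.4]
tcp_rot: [-3.141, -0.001, 1.524]
contact_force: [-0.1, 0.8, 0.4]
grip_width: 91.7
finger_force: 0.0
```

```bash
cat > go.py <<'E'
import sys
from h import *
# usage: go.py x y z yaw_deg -> remaining delta in tool axes
o=bot.get_obs(); p=np.array(o["tool_pos"]); R=Ro.from_euler('xyz',o["tcp_rot"])
print("t",o["time"],"p",p.round(1),"rpy",np.degrees(o["tcp_rot"]).round(2),"F",np.round(o["contact_force"],1),"grip",round(o["grip_width"],1),round(o["finger_force"],1))
if len(sys.argv)>4:
    t=np.array(sys.argv[1:4],float); T=Ro.from_euler('xyz',[180,0,float(sys.argv[4])],degrees=True)
    print("shift",(R.inv().apply(t-p)).round(1),"turn",np.degrees((R.inv()*T).as_rotvec()).round(2))
E
python3 go.py 627 260.5 240 87.4
```

```text
t 0.975 p [ 210.6 -480.7  256.4] rpy [-1.7999e+02 -4.0000e-02  8.7290e+01] F [-0.1  0.8  0.4] grip 91.7 0.0
shift [760.1 380.9  16.8] turn [-0.01 -0.04 -0.11]
```

Emit:
servo_tool(
  deltas=[
    [[0.02, 0.01, 0], [0, 0, 0]],
    [[0.04, 0.02, 0], [0, 0, 0]],
    [[0.04, 0.02, 0], [0, 0, 0]],
    [[0.04, 0.02, 0], [0, 0, 0]],
    [[0.04, 0.02, 0], [0, 0, 0]],
    [[0.04, 0.02, 0], [0, 0, 0]],
    [[0.04, 0.02, 0], [0, 0, 0]],
    [[0.04, 0.02, 0], [0, 0, 0]],
    [[0.04, 0.02, 0], [0, 0, 0]],
    [[0.04, 0.02, 0], [0, 0, 0]],
    [[0.04, 0.02, 0], [0, 0, 0]],
    [[0.04, 0.02, 0], [0, 0, 0]],
    [[0.04, 0.02, 0], [0, 0, 0]],
    [[0.04, 0.02, 0], [0, 0, 0]],
    [[0.04, 0.02, 0], [0, 0, 0]],
    [[0.04, 0.02, 0], [0, 0, 0]],
    [[0.04, 0.02, 0], [0, 0, 0]],
    [[0.04, 0.02, 0], [0, 0, 0]],
    [[0.04, 0.02, 0], [0, 0, 0]],
    [[0.02, 0.011, 0.017], [0, 0, 0]],
  ],
)

```text
time: 3.48
tool_pos: [626.3, 264.0, 240.3]
tcp_rot: [3.14, -0.001, 1.524]
contact_force: [-0.6, 0.1, 0.2]
grip_width: 91.8
finger_force: 0.0
```

```bash
python3 go.py 627 260.5 145 87.4
python3 - <<'E'
from h import *
ims=[]
for n,(x,y) in(("top",(140,130)),("scene",(230,70))):
    im=bot.capture(n); cv2.imwrite(f"pics/{n}1.png",im[...,::-1]); ims.append(cv2.resize(im[y:y+120,x:x+130,::-1],(400,370)))
cv2.imwrite("pics/c1.png",np.hstack(ims))
E
```

```text
t 3.475 p [626.3 264.  240.3] rpy [ 1.7989e+02 -7.0000e-02  8.7310e+01] F [-0.6  0.1  0.2] grip 91.8 0.0
shift [-3.5  0.7 95.3] turn [ 0.11 -0.07 -0.09]
```

View pics/c1.png

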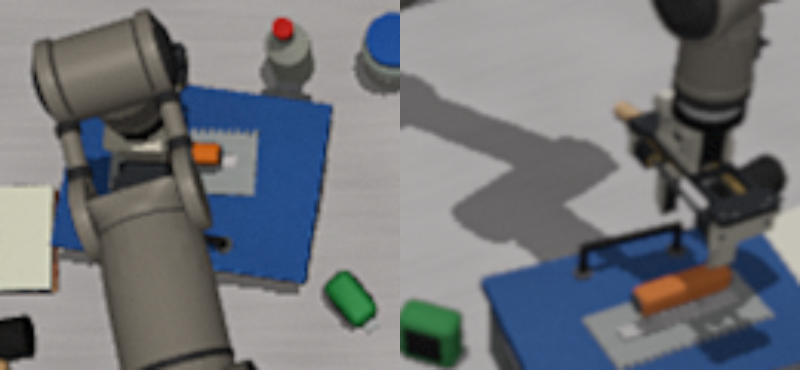

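The gripper stands over the orange handle (scene crop about (690,285)) with its fingers in front of and behind it. I'll descend and close.

Emit:
servo_tool(
  deltas=[
    [[-0.0035, 0.0007, 0.012], [0.1, 0, -0.1]],
    [[0, 0, 0.016], [0, 0, 0]],
    [[0, 0, 0.016], [0, 0, 0]],
    [[0, 0, 0.016], [0, 0, 0]],
    [[0, 0, 0.016], [0, 0, 0]],
    [[0, 0, 0.012], [0, 0, 0]],
    [[0, 0, 0.007], [0, 0, 0]],
    [[0, 0, 0], [0, 0, 0]],
  ],
)

```text
time: 4.58
tool_pos: [626.6, 257.1, 144.2]
tcp_rot: [-3.139, 0.0, 1.526]
contact_force: [-0.6, 0.1, 0.2]
grip_width: 91.6
finger_force: 0.0
```

Emit:
servo_tool(
  deltas=[
    [[0, 0, 0], [0, 0, 0]],
    [[0, 0, 0], [0, 0, 0]],
    [[0, 0, 0], [0, 0, 0]],
    [[0, 0, 0], [0, 0, 0]],
    [[0, 0, 0], [0, 0, 0]],
    [[0, 0, 0], [0, 0, 0]],
    [[0, 0, 0], [0, 0, 0]],
    [[0, 0, 0], [0, 0, 0]],
  ],
  fingers=0,
)

```text
time: 5.58
tool_pos: [626.5, 257.1, 144.7]
tcp_rot: [-3.139, 0.0, 1.526]
contact_force: [-1.4, -0.3, 1.3]
grip_width: 27.9
finger_force: 30.0
```

```bash
python3 go.py 627 260.5 145 87.4
```

```text
t 5.575 p [626.5 257.1 144.7] rpy [-1.7987e+02  1.0000e-02  8.7450e+01] F [-1.4 -0.3  1.3] grip 27.9 30.0
shift [ 3.4  0.4 -0.3] turn [-0.13  0.01  0.05]
```

Emit:
servo_tool(
  deltas=[
    [[0, 0, -0.006], [0, 0, 0]],
    [[0, 0, -0.014], [0, 0, 0]],
    [[0, 0, -0.02], [0, 0, 0]],
    [[0, 0, -0.02], [0, 0, 0]],
    [[0, 0, -0.02], [0, 0, 0]],
    [[0, 0, -0.015], [0, 0, 0]],
    [[0, 0, 0], [0, 0, 5]],
    [[0, 0, 0], [0, 0, 9]],
    [[0, 0, 0], [0, 0, 9]],
    [[0, 0, 0], [0, 0, 9]],
    [[0, 0, 0], [0, 0, 9]],
    [[0, 0, 0], [0, 0, 9]],
    [[0, 0, 0], [0, 0, 9]],
    [[0, 0, 0], [0, 0, 9]],
    [[0, 0, 0], [0, 0, 9]],
    [[0, 0, 0], [0, 0, 6]],
    [[0, 0, 0], [0, 0, 3]],
    [[0, 0, 0], [0, 0, 0]],
  ],
)

```text
time: 7.82
tool_pos: [626.9, 257.1, 240.0]
tcp_rot: [-3.142, 0.002, 0.026]
contact_force: [-0.1, -0.6, -3.5]
grip_width: 27.6
finger_force: 30.0
```

```bash
python3 go.py 426.6 -151.6 120 1.5
```

```text
t 7.825 p [626.9 257.1 240. ] rpy [-1.80e+02  1.00e-01  1.48e+00] F [-0.1 -0.6 -3.5] grip 27.6 30.0
shift [-210.6  403.4  120.3] turn [-0.    0.1  -0.02]
```

Emit:
servo_tool(
  deltas=[
    [[-0.0082, 0.0157, 0], [0, 0, 0]],
    [[-0.0164, 0.0314, 0], [0, 0, 0]],
    [[-0.0164, 0.0314, 0], [0, 0, 0]],
    [[-0.0164, 0.0314, 0], [0, 0, 0]],
    [[-0.0164, 0.0314, 0], [0, 0, 0]],
    [[-0.0164, 0.0314, 0], [0, 0, 0]],
    [[-0.0164, 0.0314, 0], [0, 0, 0]],
    [[-0.0164, 0.0314, 0], [0, 0, 0]],
    [[-0.0164, 0.0314, 0.01], [0, 0, 0]],
    [[-0.0164, 0.0314, 0.02], [0, 0, 0]],
    [[-0.0164, 0.0314, 0.025], [0, 0, 0]],
    [[-0.0164, 0.0314, 0.03], [0, 0, 0]],
    [[-0.0164, 0.0314, 0.03], [0, 0, 0]],
    [[-0.0056, 0.0109, 0.025], [0, 0, 0]],
    [[0, 0, 0.01], [0, 0, 0]],
    [[0, 0, 0.01], [0, 0, 0]],
    [[0, 0, 0], [0, 0, 0]],
  ],
)

```text
time: 9.95
tool_pos: [426.6, -150.8, 80.0]
tcp_rot: [-3.141, 0.002, 0.027]
contact_force: [0.9, 0.2, -2.8]
grip_width: 27.5
finger_force: 30.0
```

```bash
python3 go.py 426.6 -151.6 42.5 1.5
python3 - <<'E'
from h import *
ims=[]
for n,(x,y,w,h) in(("top",(250,160,110,100)),("scene",(110,130,150,136))):
    im=bot.capture(n); cv2.imwrite(f"pics/{n}2.png",im[...,::-1]); ims.append(cv2.resize(im[y:y+h,x:x+w,::-1],(w*6,h*6) if 0 else (400,364),interpolation=cv2.INTER_CUBIC))
cv2.imwrite("pics/c2.png",np.hstack(ims))
E
```

```text
t 9.95 p [ 426.6 -150.8   80. ] rpy [-1.7999e+02  1.1000e-01  1.5300e+00] F [ 0.9  0.2 -2.8] grip 27.5 30.0
shift [ 0.   0.8 37.5] turn [-0.01  0.11  0.03]
```

View pics/c2.png

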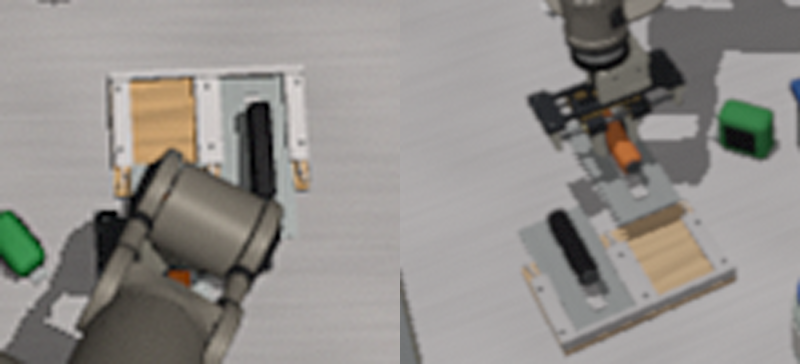

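Run:
```python
from h import *
im=cv2.imread("pics/scene2.png")
for p in[(192.5,213.7),(216.9,205.9)]: print(plane("scene",p,53))
print([proj("scene",(530,y,53)) for y in(-197,-107)])
u=cv2.resize(im[190:230,170:240],(770,440),interpolation=cv2.INTER_CUBIC); cv2.imwrite("pics/c3.png",u)
```

```text
[ 535.00045822 -190.16638222   53.        ]
[ 542.3423274  -101.97691815   53.        ]
[array([190.08514684, 213.44535711]), array([214.11451804, 204.07913257])]
```

View pics/c3.png

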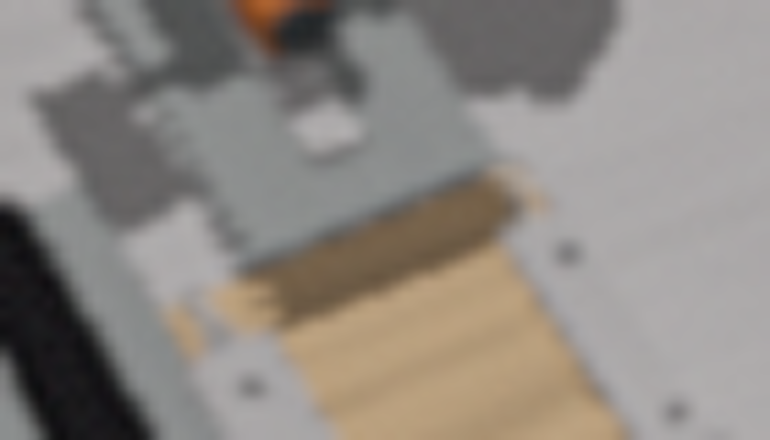

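The front corners of the plate sit at crop (240,270) and (500,163). That puts the edge at x≈532, just short of the lips and centred on the bay within about 1 mm. I'll lower it onto the open floor.

Emit:
servo_tool(
  deltas=[
    [[0, 0.0005, 0.006], [0, 0.1, 0]],
    [[0, 0, 0.01], [0, 0, 0]],
    [[0, 0, 0.01], [0, 0, 0]],
    [[0, 0, 0.007], [0, 0, 0]],
    [[0, 0, 0.003], [0, 0, 0]],
    [[0, 0, 0.002], [0, 0, 0]],
    [[0, 0, 0], [0, 0, 0]],
  ],
)

```text
time: 10.92
tool_pos: [426.4, -152.0, 42.1]
tcp_rot: [3.142, -0.0, 0.025]
contact_force: [0.5, -0.1, -2.9]
grip_width: 28.0
finger_force: 30.0
```

```bash
python3 go.py 541.6 -148.6 42 1.5
```

```text
t 10.925 p [ 426.4 -152.    42.1] rpy [ 1.80e+02 -1.00e-02  1.45e+00] F [ 0.5 -0.1 -2.9] grip 28.0 30.0
shift [ 1.153e+02 -5.000e-01  1.000e-01] turn [ 0.   -0.01 -0.05]
```

Emit:
servo_tool(
  deltas=[
    [[0.004, -0.0005, 0], [0, 0, 0]],
    [[0.005, 0, 0], [0, 0, 0]],
    [[0.005, 0, 0], [0, 0, 0]],
    [[0.005, 0, 0], [0, 0, 0]],
    [[0.005, 0, 0], [0, 0, 0]],
    [[0.005, 0, 0], [0, 0, 0]],
    [[0.005, 0, 0], [0, 0, 0]],
    [[0, 0, 0], [0, 0, 0]],
  ],
)

```text
time: 11.92
tool_pos: [460.7, -150.6, 42.0]
tcp_rot: [3.141, -0.0, 0.026]
contact_force: [-0.7, 0.2, -3.3]
grip_width: 27.5
finger_force: 30.0
```

Emit:
servo_tool(
  deltas=[
    [[0.004, 0, 0], [0, 0, 0]],
    [[0.007, 0, 0], [0, 0, 0]],
    [[0.007, 0, 0], [0, 0, 0]],
    [[0.007, 0, 0], [0, 0, 0]],
    [[0.007, 0, 0], [0, 0, 0]],
    [[0.007, 0, 0], [0, 0, 0]],
    [[0.007, 0, 0], [0, 0, 0]],
    [[0.007, 0, 0], [0, 0, 0]],
    [[0.007, 0, 0], [0, 0, 0]],
    [[0.005, 0, 0], [0, 0, 0]],
    [[0.003, 0, 0], [0, 0, 0]],
    [[0, 0, 0], [0, 0, 0]],
  ],
)

```text
time: 13.42
tool_pos: [528.3, -148.8, 42.0]
tcp_rot: [-3.142, 0.0, 0.025]
contact_force: [0.9, 1.7, -2.7]
grip_width: 27.7
finger_force: 30.0
```

Emit:
servo_tool(
  deltas=[
    [[0.002, 0, 0.0005], [0, 0, 0]],
    [[0.002, 0, 0.0005], [0, 0, 0]],
    [[0.002, 0, 0], [0, 0, 0]],
    [[0.002, 0, 0], [0, 0, 0]],
    [[0.0015, 0, 0], [0, 0, 0]],
    [[0, 0, 0], [0, 0, 0]],
  ],
)

```text
time: 14.18
tool_pos: [536.6, -148.6, 40.9]
tcp_rot: [-3.141, 0.003, 0.026]
contact_force: [-4.5, -0.8, -0.7]
grip_width: 27.8
finger_force: 30.0
```

Emit:
servo_tool(
  deltas=[
    [[0.001, 0, 0], [0, 0, 0]],
    [[0.001, 0, 0], [0, 0, 0]],
    [[0, 0, 0], [0, 0, 0]],
  ],
)

```text
time: 14.55
tool_pos: [536.6, -148.6, 41.0]
tcp_rot: [-3.141, 0.007, 0.026]
contact_force: [-13.4, -2.0, 5.1]
grip_width: 27.8
finger_force: 30.0
```

Emit:
servo_tool(
  deltas=[
    [[-0.001, 0, 0], [0, 0, 0]],
    [[-0.001, 0, 0], [0, 0, 0]],
    [[0, 0, 0], [0, 0, 0]],
  ],
)

```text
time: 14.92
tool_pos: [536.6, -148.7, 40.9]
tcp_rot: [-3.141, 0.002, 0.025]
contact_force: [-5.8, -1.9, -0.7]
grip_width: 28.0
finger_force: 30.0
```

Emit:
servo_tool(
  deltas=[
    [[0, 0, 0], [0, 0, 0]],
    [[0, 0, 0], [0, 0, 0]],
    [[0, 0, 0], [0, 0, 0]],
    [[0, 0, 0], [0, 0, 0]],
    [[0, 0, 0], [0, 0, 0]],
    [[0, 0, 0], [0, 0, 0]],
    [[0, 0, 0], [0, 0, 0]],
    [[0, 0, 0], [0, 0, 0]],
  ],
  fingers=0.9,
)

```text
time: 15.92
tool_pos: [537.8, -148.6, 41.0]
tcp_rot: [-3.142, -0.0, 0.025]
contact_force: [0.5, 1.3, 0.6]
grip_width: 82.3
finger_force: 0.0
```

Emit:
servo_tool(
  deltas=[
    [[0, 0, -0.01], [0, 0, 0]],
    [[0, 0, -0.02], [0, 0, 0]],
    [[0, 0, -0.03], [0, 0, 0]],
    [[0, 0, -0.03], [0, 0, 0]],
    [[0, 0, -0.03], [0, 0, 0]],
    [[-0.03, 0, -0.03], [0, 0, 0]],
    [[-0.04, 0, -0.02], [0, 0, 0]],
    [[-0.04, -0.02, 0], [0, 0, 0]],
    [[-0.03, -0.03, 0], [0, 0, 0]],
    [[0, -0.05, 0], [0, 0, 0]],
    [[0, -0.05, 0], [0, 0, 0]],
    [[0, -0.05, 0], [0, 0, 0]],
    [[0, -0.05, 0], [0, 0, 0]],
    [[0, 0, 0], [0, 0, 0]],
  ],
)

```text
time: 17.68
tool_pos: [391.0, 100.4, 211.8]
tcp_rot: [-3.141, -0.001, 0.031]
contact_force: [0.2, 0.2, 0.3]
grip_width: 82.7
finger_force: 0.0
```

```bash
python3 go.py
python3 - <<'E'
from h import *
ims=[]
for n,(x,y,w,h) in(("top",(260,160,90,90)),("scene",(140,185,100,90))):
    im=bot.capture(n); cv2.imwrite(f"pics/{n}4.png",im[...,::-1]); ims.append(cv2.resize(im[y:y+h,x:x+w,::-1],(400,400) if n=="top" else (400,400),interpolation=cv2.INTER_CUBIC))
cv2.imwrite("pics/c4.png",np.hstack(ims))
E
```

```text
t 17.675 p [391.  100.4 211.8] rpy [-1.7997e+02 -7.0000e-02  1.7600e+00] F [0.2 0.2 0.3] grip 82.7 0.0
```

View pics/c4.png

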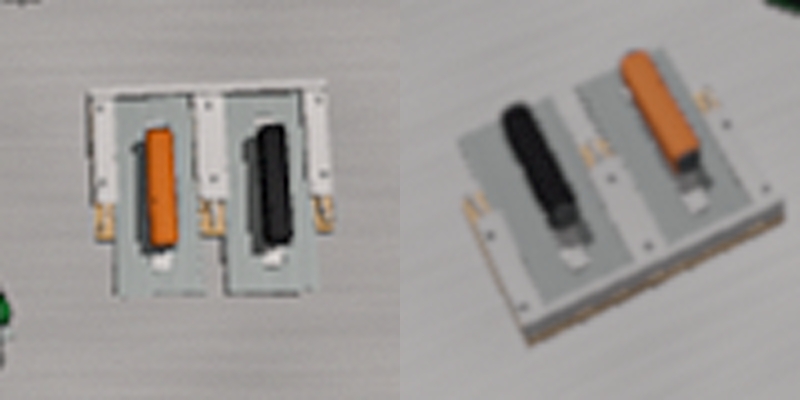

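Both trowels sit alike in their bays: plate fronts at crop rows 294 and 293, handle ends at 248 and 246. The trowel is home and released. Next, rotate the tool and move over the lid bar.

Emit:
servo_tool(
  deltas=[
    [[0, 0, 0], [0, 0, -5]],
    [[0, 0, 0], [0, 0, -10]],
    [[0, 0, 0], [0, 0, -10]],
    [[0, 0, 0], [0, 0, -10]],
    [[0, 0, 0], [0, 0, -10]],
    [[0, 0, 0], [0, 0, -10]],
    [[0, 0, 0], [0, 0, -10]],
    [[0, 0, 0], [0, 0, -10]],
    [[0, 0, 0], [0, 0, -5.3]],
    [[0, 0, 0], [0, 0, 0]],
  ],
  fingers=1,
)

```text
time: 19.02
tool_pos: [391.7, 96.4, 211.3]
tcp_rot: [3.141, 0.0, 1.424]
contact_force: [0.5, 0.4, -0.1]
grip_width: 91.9
finger_force: 0.0
```

```bash
python3 go.py 515.5 261 200 81.8
python3 - <<'E'
from h import *
S=8
for n,(x0,x1,y0,y1) in(("top",(178,217,200,214)),("scene",(285,326,142,162))):
    im=cv2.imread(f"pics/{n}0.png")[y0:y1,x0:x1]
    u=cv2.resize(im,None,fx=S,fy=S,interpolation=cv2.INTER_CUBIC)
    m=(u.max(2)<75)
    r,c=rect(m); f=lambda p:((np.array(p)+.5)/S-.5+[x0,y0])
    print(n,f(r[0]),np.array(r[1])/S,r[2],plane(n,f(r[0]),158),[plane(n,f(p),158)[:2].round(0) for p in cv2.boxPoints(r)])
E
```

```text
t 19.025 p [391.7  96.4 211.3] rpy [1.7998e+02 1.0000e-02 8.1570e+01] F [ 0.5  0.4 -0.1] grip 91.9 0.0
shift [180.9  98.3  11.3] turn [ 0.02  0.01 -0.23]
top [197.29840279 206.61386251] [33.71254349  5.07631683] 8.90482234954834 [514.17313146 259.93345646 158.        ] [array([516., 330.]), array([536., 327.]), array([513., 190.]), array([492., 193.])]
scene [303.93382645 150.86029339] [10.45934868 37.01700211] 75.96376037597656 [540.1019742  246.94322371 158.        ] [array([505., 188.]), array([525., 328.]), array([575., 305.]), array([555., 169.])]
```

Emit:
servo_tool(
  deltas=[
    [[0.015, 0.008, 0], [0, 0, -0.2]],
    [[0.03, 0.016, 0.002], [0, 0, 0]],
    [[0.03, 0.016, 0.002], [0, 0, 0]],
    [[0.03, 0.016, 0.002], [0, 0, 0]],
    [[0.03, 0.016, 0.002], [0, 0, 0]],
    [[0.03, 0.016, 0.002], [0, 0, 0]],
    [[0.016, 0.0098, 0.001], [0, 0, 0]],
    [[0, 0, 0], [0, 0, 0]],
    [[0, 0, 0], [0, 0, 0]],
  ],
)

```text
time: 20.15
tool_pos: [513.4, 263.1, 199.8]
tcp_rot: [-3.141, 0.0, 1.43]
contact_force: [0.4, 0.2, -0.5]
grip_width: 91.7
finger_force: 0.0
```

```bash
python3 go.py 515 260.5 137 81.8
python3 - <<'E'
from h import *
im=bot.capture("scene"); cv2.imwrite("pics/scene5.png",im[...,::-1]); cv2.imwrite("pics/c5.png",cv2.resize(im[100:200,240:380,::-1],(770,550),interpolation=cv2.INTER_CUBIC))
E
```

```text
t 20.15 p [513.4 263.1 199.8] rpy [-1.7996e+02  2.0000e-02  8.1920e+01] F [ 0.4  0.2 -0.5] grip 91.7 0.0
shift [-2.4  2.  62.8] turn [-0.04  0.02  0.12]
```

View pics/c5.png

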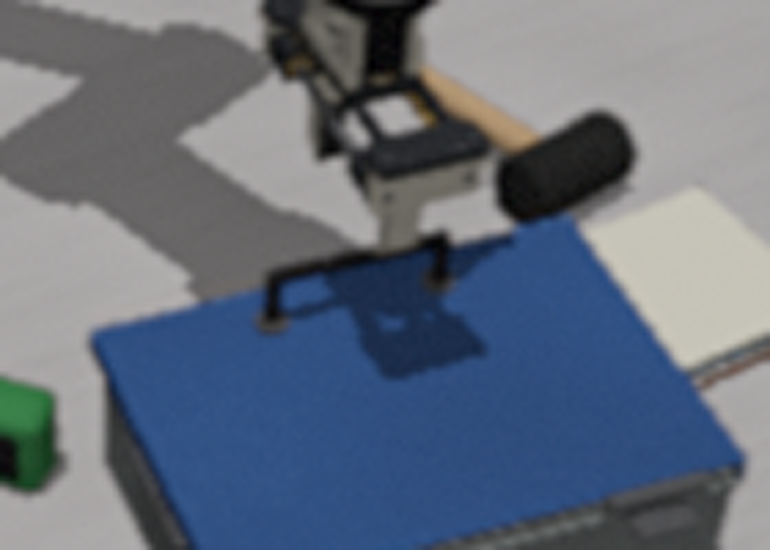

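The gripper is above the bar (crop ends at (270,275) and (443,240)), roughly in the middle, and the lid is clear. I'll go down and grip it.

Emit:
servo_tool(
  deltas=[
    [[-0.001, 0.001, 0.006], [0, 0, 0]],
    [[0, 0, 0.012], [0, 0, 0]],
    [[0, 0, 0.014], [0, 0, 0]],
    [[0, 0, 0.014], [0, 0, 0]],
    [[0, 0, 0.01], [0, 0, 0]],
    [[0, 0, 0.006], [0, 0, 0]],
    [[0, 0, 0.001], [0, 0, 0]],
    [[0, 0, 0], [0, 0, 0]],
  ],
)

```text
time: 21.2
tool_pos: [514.8, 262.2, 137.3]
tcp_rot: [3.141, -0.0, 1.43]
contact_force: [0.7, 0.3, -0.5]
grip_width: 92.2
finger_force: 0.0
```

Emit:
servo_tool(
  deltas=[
    [[0, 0, 0], [0, 0, 0]],
    [[0, 0, 0], [0, 0, 0]],
    [[0, 0, 0], [0, 0, 0]],
    [[0, 0, 0], [0, 0, 0]],
    [[0, 0, 0], [0, 0, 0]],
    [[0, 0, 0], [0, 0, 0]],
    [[0, 0, 0], [0, 0, 0]],
    [[0, 0, 0], [0, 0, 0]],
    [[0, 0, 0], [0, 0, 0]],
    [[0, 0, 0], [0, 0, 0]],
  ],
  fingers=0,
)

```text
time: 22.45
tool_pos: [516.7, 261.8, 137.1]
tcp_rot: [3.137, -0.001, 1.43]
contact_force: [7.4, -0.9, -5.0]
grip_width: 10.7
finger_force: 30.0
```

```bash
python3 go.py
```

```text
t 22.45 p [516.7 261.8 137.1] rpy [ 1.7976e+02 -5.0000e-02  8.1920e+01] F [ 7.4 -0.9 -5. ] grip 10.7 30.0
```

Emit:
servo_tool(
  deltas=[
    [[0, 0.0025, -0.009], [0, 0, 0]],
    [[0, 0.0035, -0.0095], [0, 0, 0]],
    [[0, 0.003, -0.009], [0, 0, 0]],
    [[0, 0.0035, -0.009], [0, 0, 0]],
    [[0, 0, 0], [0, 0, 0]],
  ],
)

```text
time: 23.08
tool_pos: [527.4, 260.1, 173.9]
tcp_rot: [3.141, 0.0, 1.43]
contact_force: [4.2, -0.7, -6.7]
grip_width: 10.9
finger_force: 30.0
```

```bash
python3 go.py
```

```text
t 23.075 p [527.4 260.1 173.9] rpy [179.94   0.    81.94] F [ 4.2 -0.7 -6.7] grip 10.9 30.0
```

Emit:
servo_tool(
  deltas=[
    [[0, 0.004, -0.009], [0, 0, 0]],
    [[0, 0.004, -0.0085], [0, 0, 0]],
    [[0, 0.0045, -0.0085], [0, 0, 0]],
    [[0, 0.005, -0.008], [0, 0, 0]],
    [[0, 0.005, -0.008], [0, 0, 0]],
    [[0, 0.006, -0.008], [0, 0, 0]],
    [[0, 0.006, -0.0075], [0, 0, 0]],
    [[0, 0.006, -0.0075], [0, 0, 0]],
    [[0, 0, 0], [0, 0, 0]],
  ],
)

```text
time: 24.2
tool_pos: [566.4, 253.8, 239.6]
tcp_rot: [-3.14, 0.002, 1.43]
contact_force: [-5.1, -6.6, -2.4]
grip_width: 11.0
finger_force: 30.0
```

```bash
python3 go.py
```

```text
t 24.2 p [566.4 253.8 239.6] rpy [-1.7991e+02  9.0000e-02  8.1930e+01] F [-5.1 -6.6 -2.4] grip 11.0 30.0
```

Emit:
servo_tool(
  deltas=[
    [[-0.001, 0.006, -0.007], [0, 0, 0]],
    [[0, 0.0065, -0.007], [0, 0, 0]],
    [[0, 0.007, -0.006], [0, 0, 0]],
    [[0, 0.0075, -0.006], [0, 0, 0]],
    [[-0.0005, 0.0075, -0.0055], [0, 0, 0]],
    [[0, 0.008, -0.0055], [0, 0, 0]],
    [[0, 0.008, -0.005], [0, 0, 0]],
    [[0, 0.008, -0.005], [0, 0, 0]],
    [[0, 0, 0], [0, 0, 0]],
    [[0, 0, 0], [0, 0, 0]],
  ],
)

```text
time: 25.45
tool_pos: [624.6, 244.6, 288.4]
tcp_rot: [3.14, -0.0, 1.43]
contact_force: [-6.2, -5.3, 4.3]
grip_width: 10.9
finger_force: 30.0
```

```bash
python3 go.py
python3 - <<'E'
from h import *
im=bot.capture("scene"); cv2.imwrite("pics/scene6.png",im[...,::-1]); cv2.imwrite("pics/c6.png",cv2.resize(im[60:230,140:400,::-1],(780,510),interpolation=cv2.INTER_CUBIC))
E
```

```text
t 25.45 p [624.6 244.6 288.4] rpy [ 1.799e+02 -1.000e-02  8.194e+01] F [-6.2 -5.3  4.3] grip 10.9 30.0
```

View pics/c6.png

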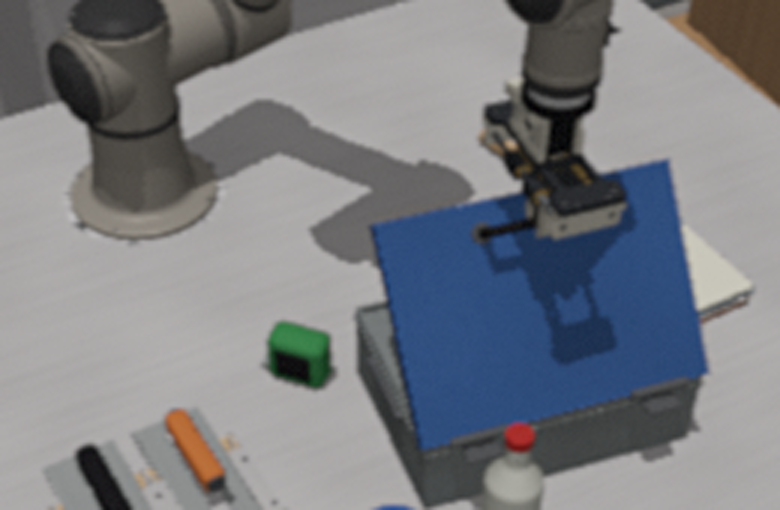

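Run:
```python
from h import *
for p in[(263.7,135.5),(362.5,113.2)]:
    print([plane("scene",p,z).round(0) for z in(290,304,318)])
# expected corners per angle, hinge from lid fit (yaw -8.2deg)
h=np.array([731,230,110.]); y=np.deg2rad(-8.2); ex=np.array([np.cos(y),np.sin(y),0]); ey=np.array([-np.sin(y),np.cos(y),0])
for th in(44,47,50,53,56):
    t=np.deg2rad(th); lx=ex*np.cos(t)+np.array([0,0,-np.sin(t)]); n=ex*np.sin(t)+np.array([0,0,np.cos(t)])
    print(th,[proj("scene",h-245*lx+6*n+s*176*ey).round(1) for s in(-1,1)])
```

```text
[array([537.,  85., 290.]), array([552.,  77., 304.]), array([567.,  69., 318.])]
[array([594., 437., 290.]), array([608., 424., 304.]), array([622., 411., 318.])]
44 [array([262.1, 137.1]), array([358.7, 114. ])]
47 [array([263.2, 136.7]), array([360.5, 113.5])]
50 [array([264.2, 136.6]), array([362.3, 113.1])]
53 [array([265.4, 136.6]), array([364.2, 113. ])]
56 [array([266.6, 136.9]), array([366.1, 113.1])]
```

The lid stands open with the bar held at crop (540,225). Its front corners are at (263.7,135.5) and (362.5,113.2) px, which matches 49–50°, and the chord the tool travelled gives 50.3°. The trowel sits undisturbed in its bay, so I'm handing in.

Emit:
servo_tool(
  deltas=[
    [[0, 0, 0], [0, 0, 0]],
    [[0, 0, 0], [0, 0, 0]],
    [[0, 0, 0], [0, 0, 0]],
  ],
)

```text
time: 25.88
tool_pos: [624.5, 244.5, 288.4]
tcp_rot: [3.14, -0.0, 1.43]
contact_force: [-7.5, -5.6, 5.4]
grip_width: 11.1
finger_force: 30.0
```

```bash
python3 go.py; python3 -c "
from plant import bot
print(bot.close_job())"
```

```text
t 25.875 p [624.5 244.5 288.4] rpy [ 1.799e+02 -1.000e-02  8.194e+01] F [-7.5 -5.6  5.4] grip 11.1 30.0
the job is handed in; nothing more can be done
None
```

The job is handed in at about 26 s: the trowel is home against the back stop and was let go with the lid shut, and the gripper is holding the lid open at about 50 degrees; no verdict came back, so this rests on my own measurements.

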